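# Battery into the collecting box, flap eased shut

## Robot

A 6-joint arm with a two-finger parallel gripper is mounted at the origin on a cart in front of the work surface, level with it; the furniture and walls round the work are solid. World frame = base frame: x ahead of the robot, y to its left, z up, the work surface at z = 0. Lengths are in m, angles in rad, forces in N, time in s.
With the tool pointing down it reaches from about 0.35 to 0.975 m from the base axis. Payload 4.9 kg.
Tool frame: the origin (TCP) lies midway between the tips of the shut fingers; the grasp point (between the pads) lies ctrl.grip_depth behind it (ctrl.grip_depth is the distance from the TCP to the grasp point, in m); z points along the fingers, y is the line along which they close (so a half turn about z gives the same grasp; the last joint's range is limited). The gripper opens to 85 mm and grips with 20 to 120 N. Pads are 22 mm wide; open, the fingers measure 114 mm over their backs; the gripper's body (76 mm by 85 mm) begins 54 mm behind the grasp point. The pads swing forward as they close: fully open they stand 13 mm farther back than shut.
Start: joints at [1.125, 0.053, 1.613, -0, 1.476, -0.119], TCP at [0.201, 0.592, 0.21] pointing down, gripper open.
Joint ranges: [-3.01, 3.01], [-1.01, 2.22], [0.06, 2.58], [-1.02, 4.17], [0.09, 2.62], [-3.14, 3.14]. Speed limits (rad/s): [2.57, 2.57, 3.14, 3.14, 3.14, 3.14].

## Interface

Orientations are given as a rotation vector (axis times angle).
In Python, from station import ctrl, get_image, camera_model gives the robot as it stands. The module is installed in compiled form; this text tells all that it offers.
- The arm moves only by the shell command python3 -m crank 'ROWS' [FORCE]. ROWS is JSON, a list of rows, each a list of 7 numbers: the shift along the tool's x, y, z in mm, then the turn, a rotation vector about the tool's x, y, z in rad, then the opening, from -1 (shut) to 1 (fully open). A call has exactly 10 rows; each row shifts and turns the commanded pose from where the row before left it, along the tool's axes as they then stand; what a row does not reach is not made up. A row lasts 1/12 s, in which the tool goes at most 41.7 mm and 7.16 degrees, less where a joint would pass 70% of its speed; a pose out of reach is approached as far as the arm can. A call with a gripper value outside its range is refused whole. The fingers move at their own pace and stop on an object; FORCE is the grip in N (left out, the last holds). Time passes only in rows, so rows that do not move let the fingers close, or fill a call up. It gives the time, the measured TCP pose, the force, the opening and the grip force at its end, in the units of the state.
- ctrl.get_obs(): the state, without advancing time (a new reading comes with each control period).
- get_image(name): name is "side" or "top" or "wrist"; returns the picture (420x560x3 uint8, red, green, blue); there is no depth.
- camera_model(name): a dict with "vertical_fov" (degrees; the focal length in pixels is half the picture's height over the tangent of half this angle, whatever the lens; pixels are square), "cx", "cy" (the principal point, pixels), "R" (3x3) and "t" (3): a world point X has camera coordinates R X + t; the wrist camera has in their place "hand_eye" (4x4, takes a point from camera to tool coordinates, whose origin is the TCP and whose axes are the flange's). Camera axes: x right, y down, z forward; pixel columns grow to the right and rows downward; lengths in m; the calibration is good to about 2 mm. A picture is of the moment at which its call begins: read the wrist's pose just before it. camera_model takes no time and is no camera call.
- ctrl.finish_job(): hands the job in; it is judged then, once.
The state is a dict: "t": time; "q": joint angles; "dq": joint speeds; "effort": joint torques, N m; "tool_pos": TCP position; "tool_rot": TCP orientation; "contact_force": force on the tool from outside, world axes, zero at the start; "wrist_torque": the same for the moment, N m; "opening": finger opening in m; "grip_force": force on a finger pad.
Only numpy, scipy, OpenCV 4.12 (cv2) and the standard library are available. Lean on these libraries where they do the work, as an engineer would, in place of code of your own. Each camera call takes 0.05 s, during which the arm holds its last target. There are 200 camera calls.

## Task

A long exposure is running on the copy stand, so the flap of the grey steel collecting box must not slam. Put the used block battery into the open box, then ease the flap down gently against its closing spring (it has a bar to hold it by) until it is fully shut, and leave it shut.

Things in the scene. Friction and masses are not known exactly. Their poses are not given: they have to be found in the camera images.
- battery_mid (a point): Middle (half-way up) of the used 9 V block battery lying on its narrow side: 18 mm wide along its x axis, 51 mm long along y, 26 mm high along z, 46 g. Grasp it across the 18 mm. A white strip of screw terminals, a black film can with a grey lid and a small USB stick lie near it and are not wanted.
- bin: Grey sheet-steel collecting box, fixed, open at the top under a hinged flap: 130 mm along x, 150 mm along y, rim 90 mm above the desk, walls 3 mm. Origin at the centre of its underside, on the desk; -x is its front, towards the robot, with a blank label plate. The flap's hinge line runs along y at x = +65 mm, z = 90 mm (upper back edge).
- flap (a joint): Flap angle about its hinge, rad: 0 = shut flat on the rim, 1.75 = open, just past upright against its stop (starts about there). Steel plate reaching 130 mm from the hinge, with a counterweight roller (26 mm thick) 45 mm above the hinge. Above about 1.4 it stays open; below, its spring shuts it, harder the lower it is (2 N at the bar near shut); let go, it flies shut.
- flap_bar (a point): Middle of the handle bar, a dark steel bow on the flap's free edge; round, 10 mm thick, along the box's y, straight for 80 mm. At flap angle q it is, from the hinge line, at x = -165 cos q + 25 sin q, z = 165 sin q + 25 cos q (mm, box axes). Grip it from above, one finger in front, one behind; it turns between them. It stays 24 mm or more above the flap's edge.

How it is judged:
By the outcome, as a careful person would: the job done as asked, in the order asked, and still so for the second after the job is handed in, with the robot touching nothing.
It also fails if it takes over 56 s, if anything falls off the work surface, if the arm or the gripper's body presses on something with over 40 N, if the wrist force passes 120 N, or if a joint passes its speed limit or range.

## Working session

There is one attempt and no reset: what is moved stays moved. The work goes in short steps, Python scripts to look and compute and a shell command to move; the robot and the scene stay as the last step left them, time stands still between calls to the robot, and variables do not carry over. Pictures are saved under pics/ and viewed, at most 10 in all, crops included, and the job is handed in when it is done.

```bash
mkdir -p pics; ls
python3 - <<'E'
from station import ctrl,get_image,camera_model
import cv2,numpy as np
for n in ["top","side"]:
    cv2.imwrite(f"pics/{n}0.png",get_image(n)[:,:,::-1]); print(n,camera_model(n))
print(camera_model("wrist"),ctrl.grip_depth,ctrl.get_obs())
E
```

```text
pics
top {'vertical_fov': 44.74059136772382, 'cx': 279.8973334951161, 'cy': 202.48520601819436, 'R': array([[-5.22342172e-04, -9.99960093e-01,  8.91855153e-03],
       [-9.91418465e-01, -6.48043213e-04, -1.30724930e-01],
       [ 1.30725493e-01, -8.91029981e-03, -9.91378561e-01]]), 't': array([-0.10120341,  0.53325569,  1.11198253])}
side {'vertical_fov': 50.65709875902141, 'cx': 276.29796623587293, 'cy': 215.8475466785665, 'R': array([[ 0.98781316, -0.15424433,  0.02082883],
       [-0.0694327 , -0.55646804, -0.82796281],
       [ 0.13929915,  0.81642636, -0.56039606]]), 't': array([-0.54127711,  0.0582703 ,  0.95948158])}
{'vertical_fov': 60.325874991075786, 'cx': 280.90994382431614, 'cy': 204.47484225092813, 'hand_eye': array([[-1.93479188e-03, -9.54915222e-01, -2.96872322e-01,
         7.57372020e-02],
       [ 9.99998047e-01, -1.72753055e-03, -9.60489947e-04,
         6.06416643e-05],
       [ 4.04330465e-04, -2.96873600e-01,  9.54916699e-01,
        -1.64104181e-01],
       [ 0.00000000e+00,  0.00000000e+00,  0.00000000e+00,
         1.00000000e+00]])} 0.0187 {'t': 0.1, 'q': array([ 1.12502524e+00,  5.33262763e-02,  1.61414621e+00, -6.52548212e-06,
        1.47602829e+00, -1.19020853e-01]), 'dq': array([-1.22320632e-03, -2.90636206e-03, -1.79898936e-03,  5.22656433e-05,
        2.10651528e-03,  2.36240995e-04]), 'effort': array([-1.44242513e-04, -3.94900274e+01, -3.71365535e+01, -7.36890433e-05,
        3.95922514e-03, -1.64724707e-05]), 'tool_pos': array([0.20035396, 0.591374  , 0.2084703 ]), 'tool_rot': array([-5.10891197e-01, -3.09923941e+00,  2.88091013e-03]), 'contact_force': array([-0.13423591,  0.27177358,  0.41823809]), 'wrist_torque': array([0.00511026, 0.00584411, 0.02711338]), 'grip_force': 0.0, 'opening': 0.08523654332775177}
```

View pics/top0.png

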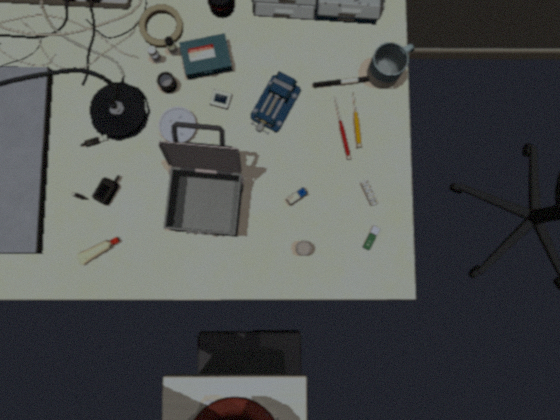

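View pics/side0.png

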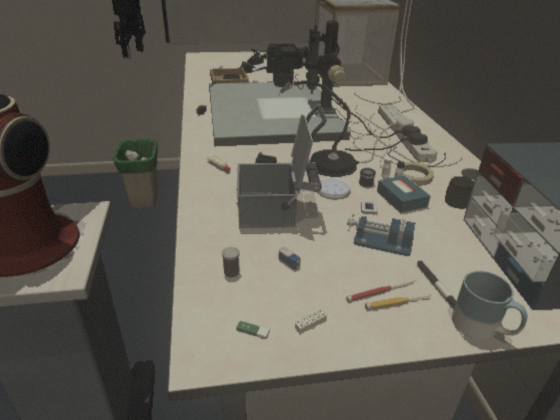

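The top view shows the box at about (165–243, 120–236) with its flap open, the battery (blue and white) near (297,196), the film can at (304,248), the terminals at (369,192) and the USB stick at (372,237). The side view shows the battery at (289,258) and the box at (237–295, 165–225). I'll enlarge both.

Run:
```python
import cv2,numpy as np
t=cv2.imread("pics/top0.png");s=cv2.imread("pics/side0.png")
a=cv2.resize(t[115:245,155:315],None,fx=5,fy=4.6,interpolation=cv2.INTER_CUBIC)
a=cv2.resize(t[115:235,155:315],None,fx=5,fy=5,interpolation=cv2.INTER_CUBIC)
cv2.imwrite("pics/topc.png",cv2.convertScaleAbs(a,alpha=1.4))
b=cv2.resize(s[150:270,225:385],None,fx=5,fy=5,interpolation=cv2.INTER_CUBIC)
b=cv2.resize(s[155:275,215:335],None,fx=5,fy=5,interpolation=cv2.INTER_CUBIC)
cv2.imwrite("pics/sidec.png",cv2.convertScaleAbs(b,alpha=1.5))
```

```text
(no output)
```

View pics/topc.png

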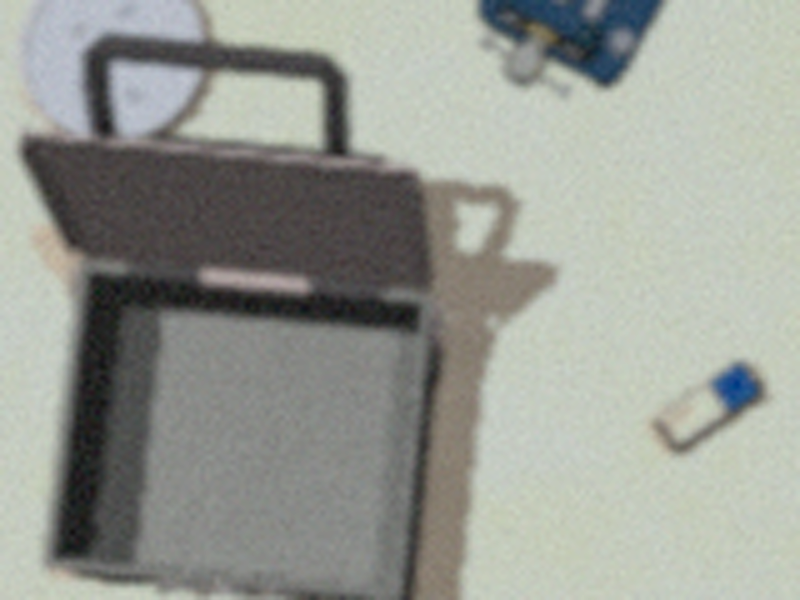

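View pics/sidec.png

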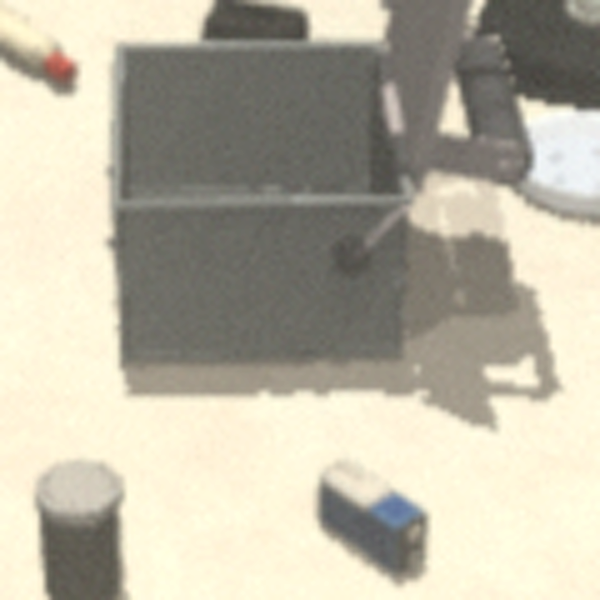

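The top crop shows the rim corners, back-left (85,265), front-left (52,562) and back-right (435,298), the bar from (105,45) to (330,65), and the battery's top face from (657,425) to (762,385). The side crop shows rim corners at (120,203), (120,45) and (408,200), and the battery's top face at (348,460), (320,480), (425,512) and (385,535).

```bash
cat > h.py <<'E'
import numpy as np
from station import camera_model
from scipy.optimize import least_squares
def proj(n,X):
    c=camera_model(n);f=210/np.tan(np.radians(c["vertical_fov"])/2)
    p=np.atleast_2d(X)@c["R"].T+c["t"]; return p[:,:2]/p[:,2:]*f+[c["cx"],c["cy"]]
def fit(obs,x0):
    def r(p):
        R=np.array([[np.cos(p[2]),-np.sin(p[2])],[np.sin(p[2]),np.cos(p[2])]]);o=[]
        for n,L,uv in obs:
            X=np.r_[R@np.array(L[:2])+p[:2],L[2]]; o.append(proj(n,X)[0]-uv)
        return np.ravel(o)
    s=least_squares(r,x0,loss="soft_l1");return s.x,r(s.x).reshape(-1,2).round(1)
T=lambda u,v:np.array([u,v])/5+[154.6,114.6]
S=lambda u,v:np.array([u,v])/5+[214.6,154.6]
E
python3 - <<'E'
from h import *
x,y,z=.065,.075,.09
print(fit([("top",(x,y,z),T(85,265)),("top",(-x,y,z),T(52,562)),("top",(x,-y,z),T(435,298)),
("side",(-x,-y,z),S(120,203)),("side",(-x,y,z),S(120,45)),("side",(x,-y,z),S(408,200)),("side",(-x,-y,0),S(126,360)),("side",(x,-y,0),S(400,362))],[.6,.1,0]))
a,b,h=.009,.0255,.026
# long axis toward blue end = local +y
print(fit([("top",(-a,b,h),T(740,362)),("top",(a,b,h),T(763,385)),("top",(-a,-b,h),T(656,420)),("top",(a,-b,h),T(681,445)),
("side",(-a,-b,h),S(346,458)),("side",(a,-b,h),S(320,478)),("side",(-a,b,h),S(427,512)),("side",(a,b,h),S(390,532))],[.55,-.1,-.9]))
E
```

```text
(array([ 0.53125008,  0.06342392, -0.09169525]), array([[ 0.3, -0.5],
       [-0.4,  0. ],
       [-0.4, -0.7],
       [-1. , -0.1],
       [-0.5, -0.3],
       [ 0.6, -0.4],
       [-1.1,  2. ],
       [ 0.4,  0.5]]))
(array([ 0.55116867, -0.13993253, -2.54259428]), array([[ 1.3, -1.2],
       [ 1.2,  0.6],
       [-0.4, -0.4],
       [-0.9,  1.1],
       [-0.6, -0.6],
       [-1.7, -1. ],
       [ 0.7,  0.2],
       [ 1.8,  0.1]]))
```

```bash
cat >> h.py <<'E'
from scipy.spatial.transform import Rotation as Ro
from station import ctrl
def go(x,y,z,yaw):  # yaw deg of tool y axis, tool down
    o=ctrl.get_obs();R=Ro.from_rotvec(o["tool_rot"]);a=np.radians(yaw)
    Y=np.array([np.cos(a),np.sin(a),0]);Z=np.array([0,0,-1.]);X=np.cross(Y,Z)
    G=Ro.from_matrix(np.c_[X,Y,Z]);d=np.array([x,y,z])-o["tool_pos"]
    print("t%.2f"%o["t"],"pos",o["tool_pos"].round(4),"F",o["contact_force"].round(1),"open %.4f grip %.1f"%(o["opening"],o["grip_force"]))
    print("shift mm now-axes",(R.inv().apply(d)*1e3).round(1),"goal-axes",(G.inv().apply(d)*1e3).round(1),"turn",(R.inv()*G).as_rotvec().round(3))
bx=(0.5313,0.0634,-0.0917)
def box(lx,ly):
    c,s=np.cos(bx[2]),np.sin(bx[2]);return bx[0]+c*lx-s*ly,bx[1]+s*lx+c*ly
E
python3 -c "
from h import *
go(.551,-.14,.13,34.3)"
```

```text
t0.10 pos [0.2004 0.5914 0.2085] F [-0.1  0.3  0.4] open 0.0852 grip 0.0
shift mm now-axes [-566.9 -580.    79.4] goal-axes [-801.8 -122.5   78.5] turn [-0.002  0.     0.645]
```

```bash
r='[-28.3,-29,0,0,0,0,1]'; python3 -m crank '[[-28.3,-29,0,0,0,0,1],[-28.3,-29,0,0,0,0,1],[-28.3,-29,0,0,0,0,1],[-28.3,-29,0,0,0,0,1],[-28.3,-29,0,0,0,0,1],[-28.3,-29,0,0,0,0,1],[-28.3,-29,0,0,0,0,1],[-28.3,-29,0,0,0,0,1],[-28.3,-29,0,0,0,0,1],[-28.3,-29,0,0,0,0,1]]' 60
python3 -m crank '[[-28.3,-29,0,0,0,0,1],[-28.3,-29,0,0,0,0,1],[-28.3,-29,0,0,0,0,1],[-28.3,-29,0,0,0,0,1],[-28.3,-29,0,0,0,0,1],[-28.3,-29,0,0,0,0,1],[-28.3,-29,0,0,0,0,1],[-28.3,-29,0,0,0,0,1],[-28.3,-29,0,0,0,0,1],[-28.3,-29,0,0,0,0,1]]'
python3 -m crank '[[0,0,10,0,0,0.11,1],[0,0,10,0,0,0.11,1],[0,0,15,0,0,0.11,1],[0,0,15,0,0,0.11,1],[0,0,10,0,0,0.11,1],[0,0,10,0,0,0.095,1],[0,0,5,0,0,0,1],[0,0,0,0,0,0,1],[0,0,0,0,0,0,1],[0,0,0,0,0,0,1]]'
python3 - <<'E'
from h import *
from station import get_image
import cv2
go(.551,-.14,.13,34.3)
cv2.imwrite("pics/w1.png",get_image("wrist")[:,:,::-1])
E
```

```text
t: 0.93
tool_pos: [0.3756, 0.2246, 0.2093]
tool_rot: [0.51, 3.1, 0.0]
contact_force: [0.9, 0.2, -0.0]
opening: 0.0855
grip_force: 0.0
t: 1.77
tool_pos: [0.5507, -0.1411, 0.209]
tool_rot: [-0.512, -3.099, -0.0]
contact_force: [0.7, 0.2, 0.0]
opening: 0.0852
grip_force: 0.0
t: 2.6
tool_pos: [0.5509, -0.1392, 0.1354]
tool_rot: [1.465, 2.778, 0.0]
contact_force: [-0.1, 0.3, 0.3]
opening: 0.0854
grip_force: 0.0
t2.60 pos [ 0.5509 -0.1392  0.1354] F [-0.1  0.3  0.3] open 0.0854 grip 0.0
shift mm now-axes [-0.7 -0.3  5.4] goal-axes [-0.7 -0.3  5.4] turn [0.001 0.001 0.002]
```

View pics/w1.png

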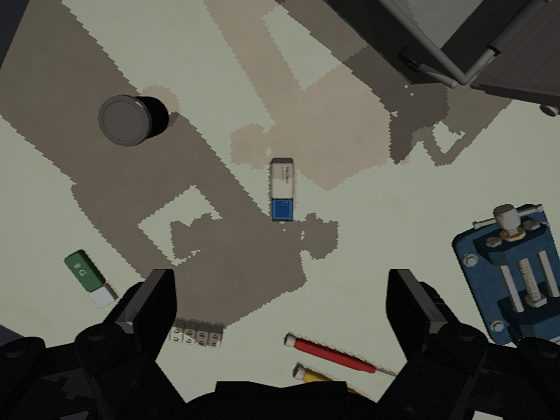

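The wrist picture shows the battery upright between the fingers, its top face at about (272–294, 164–221). The fingers are at the bottom.

```bash
cat >> h.py <<'E'
def wray(u,v,z):
    c=camera_model("wrist");o=ctrl.get_obs();H=c["hand_eye"];R=Ro.from_rotvec(o["tool_rot"])
    f=210/np.tan(np.radians(c["vertical_fov"])/2)
    d=R.apply(H[:3,:3]@np.array([(u-c["cx"])/f,(v-c["cy"])/f,1]));p=o["tool_pos"]+R.apply(H[:3,3])
    return p+d*(z-p[2])/d[2]
E
python3 - <<'E'
from h import *
P=np.array([wray(u,v,.026) for u,v in [(272.5,164.5),(294,164.5),(272,221),(293.5,221)]])
m=P.mean(0);l=P[2:].mean(0)-P[:2].mean(0);w=P[1]-P[0]
print(m,np.linalg.norm(l),np.linalg.norm(w),np.degrees(np.arctan2(l[1],l[0])),np.degrees(np.arctan2(w[1],w[0])))
go(m[0],m[1],.004,34.3)
E
```

```text
[ 0.55255971 -0.13870965  0.026     ] 0.046046619207535444 0.016484435507037168 -56.11670517643446 34.27169163816296
t2.65 pos [ 0.551  -0.1393  0.1356] F [ 0.8  0.1 -0. ] open 0.0856 grip 0.0
shift mm now-axes [ -0.3   1.5 131.6] goal-axes [ -0.4   1.6 131.6] turn [0.001 0.001 0.001]
```

```bash
python3 -m crank '[[0,0.8,20,0,0,0,1],[0,0.8,20,0,0,0,1],[0,0,20,0,0,0,1],[0,0,20,0,0,0,1],[0,0,15,0,0,0,1],[0,0,14,0,0,0,1],[0,0,12,0,0,0,1],[0,0,8,0,0,0,1],[0,0,2,0,0,0,1],[0,0,0,0,0,0,0]]'
python3 -m crank '[[0,0,0,0,0,0,-0.5],[0,0,0,0,0,0,-1],[0,0,0,0,0,0,-1],[0,0,0,0,0,0,-1],[0,0,0,0,0,0,-1],[0,0,0,0,0,0,-1],[0,0,0,0,0,0,-1],[0,0,0,0,0,0,-1],[0,0,0,0,0,0,-1],[0,0,0,0,0,0,-1]]' 50
python3 -c "
from h import *
go(*box(-.005,0),.2,-5.25)"
```

```text
t: 3.48
tool_pos: [0.5517, -0.1381, 0.0034]
tool_rot: [-1.467, -2.778, 0.0]
contact_force: [0.4, 0.6, -0.1]
opening: 0.0756
grip_force: 0.0
t: 4.32
tool_pos: [0.5538, -0.1386, 0.0073]
tool_rot: [1.466, 2.775, 0.001]
contact_force: [-4.9, 3.8, 16.0]
opening: 0.0008
grip_force: 22.2
t4.32 pos [ 0.5538 -0.1386  0.0073] F [-4.9  3.8 16. ] open 0.0008 grip 22.2
shift mm now-axes [ 182.2   91.9 -192.9] goal-axes [ 199.1  -45.9 -192.7] turn [0.003 0.001 0.691]
```

```bash
python3 -m crank '[[0,0,-1,0,0,0,0],[0,0,0,0,0,0,0.5],[0,0,0,0,0,0,1],[0,0,0,0,0,0,1],[0,0,-5,0,0,0,1],[0,0,-15,0,0,0,1],[0,0,-20,0,0,0,1],[0,0,-25,0,0,0,1],[0,0,-25,0,0,0,1],[0,0,0,0,0,0,1]]'
python3 - <<'E'
from h import *
from station import get_image
import cv2
go(.5525,-.1387,.13,34.3)
cv2.imwrite("pics/w2.png",get_image("wrist")[:,:,::-1])
E
```

```text
t: 5.15
tool_pos: [0.5552, -0.1395, 0.1007]
tool_rot: [1.463, 2.77, 0.002]
contact_force: [1.0, 0.3, 1.0]
opening: 0.0854
grip_force: 0.0
t5.15 pos [ 0.5552 -0.1395  0.1007] F [1.  0.3 1. ] open 0.0854 grip 0.0
shift mm now-axes [  1.9  -1.6 -29.4] goal-axes [  2.2  -1.8 -29.3] turn [0.005 0.008 0.   ]
```

View pics/w2.png

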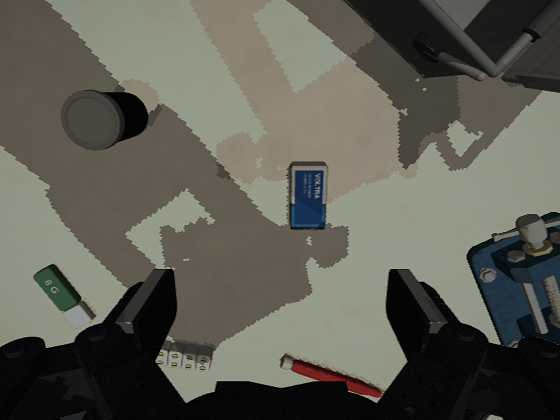

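The battery has tipped onto its broad side. Its top face is now at about columns 290–327, rows 166–229, which puts it off-centre towards +y. I'll measure it again and check the scale.

Run:
```python
from h import *
from station import get_image
import cv2
w=cv2.imread("pics/w2.png");s=get_image("side")[:,:,::-1];t=get_image("top")[:,:,::-1]
a=cv2.resize(w[150:240,265:355],(400,400),interpolation=cv2.INTER_CUBIC)
p=proj("side",[.555,-.135,.01])[0].astype(int);print(p)
b=cv2.resize(s[p[1]-40:p[1]+40,p[0]-40:p[0]+40],(400,400),interpolation=cv2.INTER_CUBIC)
cv2.imwrite("pics/c2.png",np.hstack([a,b]))
```

```text
[289 257]
```

View pics/c2.png

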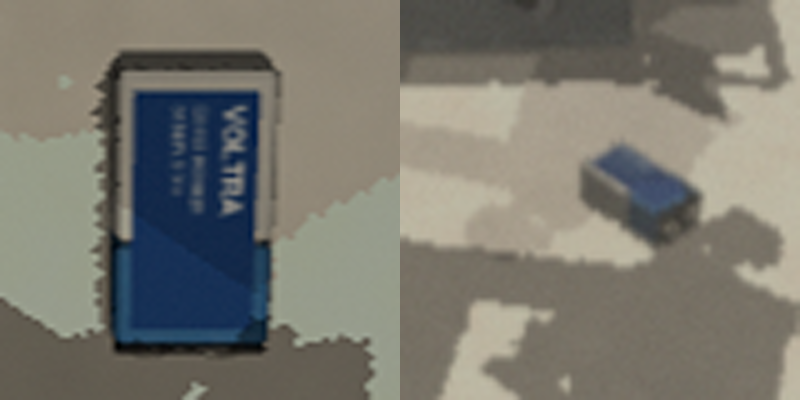

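Run:
```python
from h import *
P=np.array([wray(u,v,.018) for u,v in [(290.7,166),(326.7,166),(290,228.6),(325,228.6)]])
m=P.mean(0);l=P[2:].mean(0)-P[:2].mean(0);w=P[1]-P[0]
print(m,np.linalg.norm(l),np.linalg.norm(w),np.degrees(np.arctan2(l[1],l[0])),np.degrees(np.arctan2(w[1],w[0])))
S2=lambda u,v:np.array([u,v])*.2+[248.6,216.6]
a,b,h=.013,.0255,.018
x,r=fit([("side",(-a,-b,h),S2(215,142)),("side",(a,-b,h),S2(182,165)),("side",(-a,b,h),S2(300,185)),("side",(a,b,h),S2(255,217))],[.556,-.13,-2.54]);print(x,np.degrees(x[2])%180,r)
go(m[0],m[1],.002,34.)
```

```text
[ 0.56375712 -0.12293676  0.018     ] 0.04514625652527561 0.024275948796036038 -55.56768404579518 34.21943132759231
[ 0.56871222 -0.12800791 -2.53668816] 34.65847422212792 [[-0.1 -1.2]
 [-2.2 -0.7]
 [ 0.4  1.4]
 [ 0.7  0.5]]
t5.30 pos [ 0.5515 -0.1381  0.0943] F [0.6 1.  0. ] open 0.0855 grip 0.0
shift mm now-axes [ 5.6 18.7 92.3] goal-axes [ 5.7 18.7 92.3] turn [-0.    -0.     0.006]
```

```bash
python3 -m crank '[[0.4,10,0,0,0,0,0.2],[0.3,10.4,0,0,0,0,0.2],[0,0,12,0,0,0,0.2],[0,0,20,0,0,0,0.2],[0,0,20,0,0,0,0.2],[0,0,20,0,0,0,0.2],[0,0,12,0,0,0,0.2],[0,0,6,0,0,0,0.2],[0,0,2,0,0,0,0.2],[0,0,0,0,0,0,0.2]]' 30
python3 -m crank '[[0,0,0,0,0,0,0],[0,0,0,0,0,0,-0.1],[0,0,0,0,0,0,-0.15],[0,0,0,0,0,0,-0.2],[0,0,0,0,0,0,-0.25],[0,0,0,0,0,0,-0.3],[0,0,0,0,0,0,-0.35],[0,0,0,0,0,0,-0.4],[0,0,0,0,0,0,-0.45],[0,0,0,0,0,0,-0.5]]' 30
python3 - <<'E'
from h import *
from station import get_image
import cv2
go(*box(-.005,0),.2,-5.25)
cv2.imwrite("pics/w3.png",get_image("wrist")[:,:,::-1])
E
```

```text
t: 6.13
tool_pos: [0.5682, -0.126, 0.0022]
tool_rot: [-1.467, -2.777, 0.0]
contact_force: [0.5, -0.0, 0.2]
opening: 0.0511
grip_force: 0.0
t: 6.97
tool_pos: [0.5682, -0.1261, 0.0025]
tool_rot: [-1.467, -2.778, 0.0]
contact_force: [0.1, 0.2, -1.0]
opening: 0.0211
grip_force: 0.0
t6.97 pos [ 0.5682 -0.1261  0.0025] F [ 0.1  0.2 -1. ] open 0.0211 grip 0.0
shift mm now-axes [ 180.5   72.5 -197.5] goal-axes [ 185.3  -59.1 -197.5] turn [-0.    -0.     0.691]
```

View pics/w3.png

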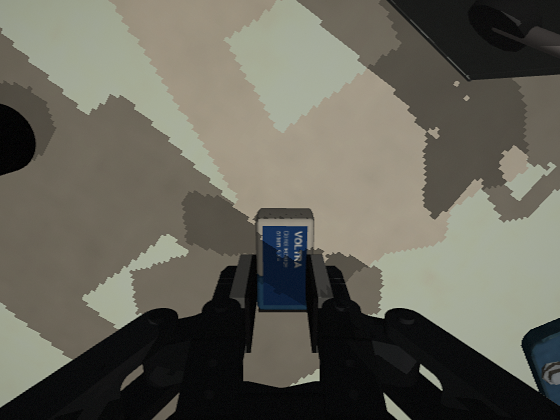

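The battery is centred under the fingers, but they closed to 21 mm without touching its 26 mm width. So the tips are still above its top. I'll reopen and feel downward.

```bash
python3 -m crank '[[0,2,0,0,0,0,0],[0,0,0,0,0,0,0.1],[0,0,0,0,0,0,0.1],[0,0,0,0,0,0,0.1],[0,0,1,0,0,0,0.1],[0,0,1,0,0,0,0.1],[0,0,1,0,0,0,0.1],[0,0,1,0,0,0,0.1],[0,0,0,0,0,0,0.1],[0,0,0,0,0,0,0.1]]'
```

```text
t: 7.85
tool_pos: [0.5698, -0.1249, -0.0016]
tool_rot: [-1.467, -2.778, 0.0]
contact_force: [0.2, -0.5, -0.2]
opening: 0.0471
grip_force: 0.0
```

```bash
python3 -m crank '[[0,0,1,0,0,0,0.1],[0,0,1,0,0,0,0.1],[0,0,1,0,0,0,0.1],[0,0,1,0,0,0,0.1],[0,0,0,0,0,0,0.1],[0,0,0,0,0,0,0.1],[0,0,0,0,0,0,0.1],[0,0,0,0,0,0,0.1],[0,0,0,0,0,0,0.1],[0,0,0,0,0,0,0.1]]'
```

```text
t: 8.68
tool_pos: [0.57, -0.125, -0.0053]
tool_rot: [1.467, 2.778, 0.0]
contact_force: [0.3, 0.2, 0.1]
opening: 0.0468
grip_force: 0.0
```

```bash
python3 -m crank '[[0,0,1,0,0,0,0],[0,0,1,0,0,0,-0.1],[0,0,0,0,0,0,-0.15],[0,0,0,0,0,0,-0.2],[0,0,0,0,0,0,-0.25],[0,0,0,0,0,0,-0.3],[0,0,0,0,0,0,-0.35],[0,0,0,0,0,0,-0.4],[0,0,0,0,0,0,-0.5],[0,0,0,0,0,0,-0.5]]' 25
```

```text
t: 9.52
tool_pos: [0.5701, -0.1251, -0.0072]
tool_rot: [1.467, 2.778, 0.0]
contact_force: [0.0, 0.6, 1.0]
opening: 0.0247
grip_force: 24.7
```

```bash
python3 -m crank '[[0,0,0,0,0,0,-0.1],[0,0,0,0,0,0,-0.1],[0,0,1,0,0,0,-0.1],[0,0,1,0,0,0,-0.1],[0,0,1,0,0,0,-0.1],[0,0,1,0,0,0,-0.1],[0,0,1,0,0,0,-0.1],[0,0,1,0,0,0,-0.1],[0,0,0,0,0,0,-0.1],[0,0,0,0,0,0,-0.1]]' 40
python3 -m crank '[[0,0,1,0,0,0,-0.1],[0,0,1,0,0,0,-0.1],[0,0,0,0,0,0,-0.1],[0,0,0,0,0,0,-0.1],[0,0,0,0,0,0,-0.1],[0,0,0,0,0,0,-0.2],[0,0,0,0,0,0,-0.3],[0,0,0,0,0,0,-0.4],[0,0,0,0,0,0,-0.5],[0,0,0,0,0,0,-0.6]]' 40
```

```text
t: 10.35
tool_pos: [0.5698, -0.1249, -0.0135]
tool_rot: [-1.467, -2.778, 0.0]
contact_force: [-0.3, -1.2, 0.1]
opening: 0.0383
grip_force: 0.0
t: 11.18
tool_pos: [0.5702, -0.1251, -0.0151]
tool_rot: [1.467, 2.777, 0.0]
contact_force: [-0.5, 0.3, 1.4]
opening: 0.0251
grip_force: 40.1
```

```bash
python3 -m crank '[[0,0,-10,0,0,0,-0.6],[0,0,-30,0,0,0,-0.6],[0,0,-40,0,0,0,-0.6],[0,0,-40,0,0,0,-0.6],[0,0,-40,0,0,0,-0.6],[0,0,-30,0,0,0,-0.6],[0,0,-10,0,0,0,-0.6],[0,0,0,0,0,0,-0.6],[0,0,0,0,0,0,-0.6],[0,0,0,0,0,0,-0.6]]' 40
python3 -c "
from h import *
go(*box(-.01,0),.185,-5.25)"
```

```text
t: 12.02
tool_pos: [0.5684, -0.1244, 0.1816]
tool_rot: [-1.465, -2.774, 0.001]
contact_force: [-0.1, 1.0, -1.2]
opening: 0.0254
grip_force: 39.9
t12.02 pos [ 0.5684 -0.1244  0.1816] F [-0.1  1.  -1.2] open 0.0254 grip 39.9
shift mm now-axes [182.4  67.6  -2.9] goal-axes [183.7 -64.1  -3.4] turn [-0.004 -0.003  0.691]
```

```bash
python3 -m crank '[[22.8,8.4,0,0,0,0,-0.6],[22.8,8.4,0,0,0,0,-0.6],[22.8,8.4,0,0,0,0,-0.6],[22.8,8.4,0,0,0,0,-0.6],[22.8,8.4,0,0,0,0,-0.6],[22.8,8.4,0,0,0,0,-0.6],[22.8,8.6,0,0,0,0,-0.6],[22.8,8.6,0,0,0,0,-0.6],[0,0,0,0,0,0.1,-0.6],[0,0,0,0,0,0.1,-0.6]]'
python3 -m crank '[[0,0,0,0,0,0.1,-0.6],[0,0,0,0,0,0.1,-0.6],[0,0,0,0,0,0.1,-0.6],[0,0,0,0,0,0.1,-0.6],[0,0,10,0,0,0.09,-0.6],[0,0,20,0,0,0,-0.6],[0,0,20,0,0,0,-0.6],[0,0,10,0,0,0,-0.6],[0,0,0,0,0,0,-0.6],[0,0,0,0,0,0,-0.6]]'
python3 - <<'E'
from h import *
go(*box(-.01,0),.02,-5.25)
E
```

```text
t: 12.85
tool_pos: [0.5208, 0.0651, 0.1811]
tool_rot: [-1.737, -2.612, 0.005]
contact_force: [-0.1, -0.2, -1.4]
opening: 0.0251
grip_force: 39.9
t: 13.68
tool_pos: [0.5216, 0.0638, 0.1226]
tool_rot: [-2.318, -2.116, 0.005]
contact_force: [0.9, 0.4, 0.6]
opening: 0.0254
grip_force: 39.9
t13.68 pos [0.5216 0.0638 0.1226] F [0.9 0.4 0.6] open 0.0254 grip 39.9
shift mm now-axes [  0.5   0.2 102.6] goal-axes [  0.5  -0.3 102.6] turn [-0.004  0.     0.001]
```

```bash
python3 -m crank '[[0,0,20,0,0,0,-0.6],[0,0,20,0,0,0,-0.6],[0,0,20,0,0,0,-0.6],[0,0,15,0,0,0,-0.6],[0,0,15,0,0,0,-0.6],[0,0,10,0,0,0,-0.6],[0,0,5,0,0,0,-0.6],[0,0,5,0,0,0,-0.6],[0,0,0,0,0,0,-0.6],[0,0,0,0,0,0,-0.6]]'
python3 -m crank '[[0,0,3,0,0,0,-0.6],[0,0,3,0,0,0,-0.6],[0,0,3,0,0,0,-0.6],[0,0,0,0,0,0,-0.3],[0,0,0,0,0,0,-0.1],[0,0,0,0,0,0,0],[0,0,0,0,0,0,0],[0,0,-10,0,0,0,0],[0,0,-20,0,0,0,0],[0,0,-40,0,0,0,0]]'
python3 -m crank '[[0,0,-40,0,0,0,0],[0,0,-40,0,0,0,0],[0,0,-40,0,0,0,0],[0,0,-40,0,0,0,0],[0,0,-40,0,0,0,0],[0,0,-30,0,0,0,0],[0,0,-10,0,0,0,0],[0,0,0,0,0,0,0],[0,0,0,0,0,0,0],[0,0,0,0,0,0,0]]'
python3 - <<'E'
from h import *
from station import get_image
import cv2
go(*box(.065+.0537,0),.30-.016,-5.25)
w=get_image("wrist")[:,:,::-1];t=get_image("top")[:,:,::-1]
cv2.imwrite("pics/c4.png",np.hstack([cv2.resize(w,(400,300)),cv2.resize(t[110:245,150:330],(400,300),interpolation=cv2.INTER_CUBIC)]))
E
```

```text
t: 14.52
tool_pos: [0.5235, 0.0638, 0.0153]
tool_rot: [2.32, 2.118, 0.001]
contact_force: [-0.8, -0.5, -0.6]
opening: 0.0247
grip_force: 39.9
t: 15.35
tool_pos: [0.5179, 0.0638, 0.0713]
tool_rot: [-2.314, -2.112, 0.014]
contact_force: [0.1, 0.1, 0.0]
opening: 0.0426
grip_force: 0.0
t: 16.18
tool_pos: [0.5217, 0.0638, 0.3125]
tool_rot: [-2.317, -2.116, 0.006]
contact_force: [0.6, 0.5, -0.6]
opening: 0.0427
grip_force: 0.0
t16.18 pos [0.5217 0.0638 0.3125] F [ 0.6  0.5 -0.6] open 0.0427 grip 0.0
shift mm now-axes [  0.4 128.5  27.8] goal-axes [  0.4 128.3  28.5] turn [-0.005  0.     0.001]
```

View pics/c4.png

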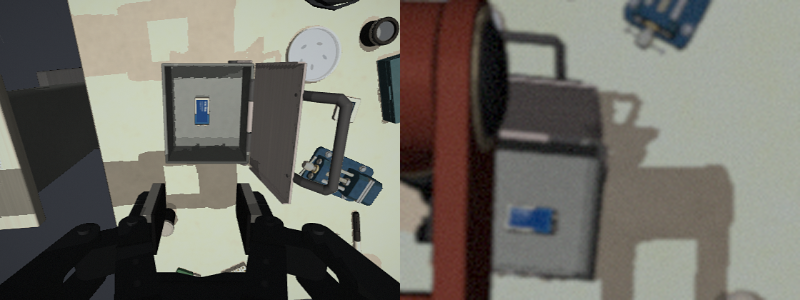

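The battery lies on the box floor, and the open bar shows in the wrist half from (348,100) to (330,188), which is (487,140) to (462,263) at full scale. I'll check where the bar is.

Run:
```python
from h import *
print("pred",box(.065+.0537,0),.09+.162-.0045)
for u,v in [(487,140),(475,203),(462,263)]: print(wray(u,v,.248-.016))
c=camera_model("top");f=210/np.tan(np.radians(c["vertical_fov"])/2)
for u,v in [T(105,48),T(218,55),T(330,65)]:
    d=c["R"].T@[(u-c["cx"])/f,(v-c["cy"])/f,1];p=-c["R"].T@c["t"];print(p+d*(.248-p[2])/d[2])
go(*box(.1187,0),.284,-5.25)
```

```text
pred (np.float64(0.6495012819975513), np.float64(0.052530458421103585)) 0.2475
[0.66267495 0.09603742 0.232     ]
[0.65762356 0.05222472 0.232     ]
[0.65111361 0.00592926 0.232     ]
[0.65220759 0.09496538 0.248     ]
[0.64960989 0.05286955 0.248     ]
[0.64586154 0.01112596 0.248     ]
t16.28 pos [0.5217 0.0638 0.3123] F [-0.7  0.7 -1.5] open 0.0430 grip 0.0
shift mm now-axes [  0.4 128.4  27.6] goal-axes [  0.5 128.3  28.3] turn [-0.005  0.     0.001]
```

```bash
python3 -m crank '[[0,20,0,-0.005,0,0,0.4],[0,30,0,0,0,0,0.4],[0,30,0,0,0,0,0.4],[0,28,0,0,0,0,0.4],[0,20,0,0,0,0,0.4],[0,0,15,0,0,0,0.4],[0,0,20,0,0,0,0.4],[0,0,20,0,0,0,0.4],[0,0,10,0,0,0,0.4],[0,0,0,0,0,0,0.4]]'
python3 -m crank '[[0,0,10,0,0,0,0.4],[0,0,8,0,0,0,0.4],[0,0,5,0,0,0,0.4],[0,0,4,0,0,0,0.4],[0,0,3,0,0,0,0.4],[0,0,0,0,0,0,0.4],[0,0,0,0,0,0,0.4],[0,0,0,0,0,0,0.4],[0,0,0,0,0,0,0.4],[0,0,0,0,0,0,0.4]]'
python3 - <<'E'
from h import *
from station import get_image
import cv2
go(*box(.1187,0),.2165,-5.25)
w=get_image("wrist")[:,:,::-1];s=get_image("side")[:,:,::-1]
p=proj("side",[.65,.05,.22])[0].astype(int);print(p)
b=cv2.resize(s[p[1]-60:p[1]+50,p[0]-60:p[0]+50],(400,400),interpolation=cv2.INTER_CUBIC)
cv2.imwrite("pics/c5.png",np.hstack([cv2.resize(w,(400,400)),b]))
E
```

```text
t: 17.12
tool_pos: [0.6478, 0.0523, 0.2453]
tool_rot: [-2.318, -2.116, 0.005]
contact_force: [-0.2, 0.2, -0.5]
opening: 0.06
grip_force: 0.0
t: 17.95
tool_pos: [0.6511, 0.0521, 0.2216]
tool_rot: [2.317, 2.115, 0.006]
contact_force: [0.8, -0.1, 0.1]
opening: 0.0597
grip_force: 0.0
t17.95 pos [0.6511 0.0521 0.2216] F [ 0.8 -0.1  0.1] open 0.0597 grip 0.0
shift mm now-axes [ 0.3 -1.6  5.1] goal-axes [ 0.3 -1.6  5.1] turn [ 0.006 -0.     0.001]
[321 125]
```

View pics/c5.png

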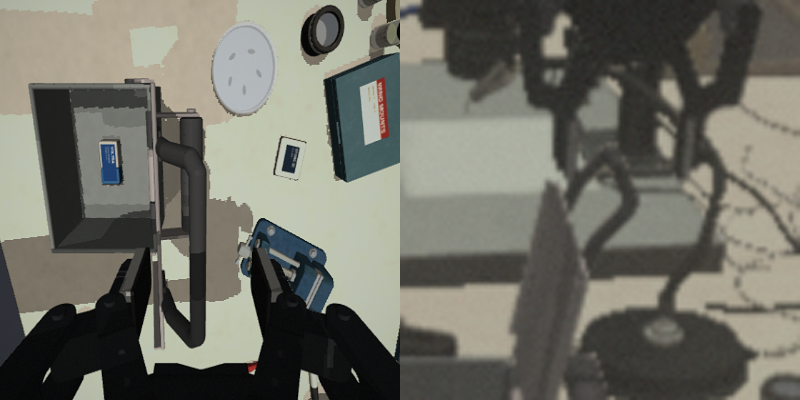

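The bar is centred between the fingers in the wrist half. In the side half the tips are only about level with it (row ~178 against bar middle ~175), so I'll go about 7 mm lower and then close gently.

```bash
python3 -m crank '[[0,-1.5,2,0,0,0,0.4],[0,0,2,0,0,0,0.4],[0,0,2,0,0,0,0.3],[0,0,1.5,0,0,0,0.2],[0,0,0,0,0,0,0.1],[0,0,0,0,0,0,0],[0,0,0,0,0,0,-0.1],[0,0,0,0,0,0,-0.2],[0,0,0,0,0,0,-0.3],[0,0,0,0,0,0,-0.4]]' 40
python3 -m crank '[[0,0,0,0,0,0,-0.5],[0,0,0,0,0,0,-0.55],[0,0,0,0,0,0,-0.6],[0,0,0,0,0,0,-0.65],[0,0,0,0,0,0,-0.7],[0,0,0,0,0,0,-0.75],[0,0,0,0,0,0,-0.8],[0,0,0,0,0,0,-0.9],[0,0,0,0,0,0,-1],[0,0,0,0,0,0,-1]]' 40
```

```text
t: 18.88
tool_pos: [0.6495, 0.0522, 0.2138]
tool_rot: [2.317, 2.115, 0.006]
contact_force: [-0.1, -0.6, 0.0]
opening: 0.026
grip_force: 0.0
t: 19.72
tool_pos: [0.6493, 0.0522, 0.2137]
tool_rot: [2.318, 2.116, 0.005]
contact_force: [-0.5, 0.2, 0.4]
opening: 0.0083
grip_force: 39.0
```

```bash
cat >> h.py <<'E'
def B(q): return np.array([-165*np.cos(q)+25*np.sin(q),-(165*np.sin(q)+25*np.cos(q))])
E
python3 - <<'E'
from h import *
q=[1.75,1.625,1.5,1.375,1.25,1.125,1.0,.875,.75,.625,.5,.4,.3,.21,.13,.06,0]
for a,b in zip(q,q[1:]): print(a,b,((B(b)-B(a))/5).round(2))
go(*box(.065+B(1.75)[0]/1e3,0),.2137,-5.25)
E
```

```text
1.75 1.625 [-4.02 -1.1 ]
1.625 1.5 [-4.13 -0.59]
1.5 1.375 [-4.17 -0.07]
1.375 1.25 [-4.15  0.45]
1.25 1.125 [-4.06  0.96]
1.125 1.0 [-3.91  1.46]
1.0 0.875 [-3.69  1.94]
0.875 0.75 [-3.42  2.38]
0.75 0.625 [-3.1   2.79]
0.625 0.5 [-2.73  3.15]
0.5 0.4 [-1.88  2.75]
0.4 0.3 [-1.6   2.93]
0.3 0.21 [-1.18  2.76]
0.21 0.13 [-0.84  2.53]
0.13 0.06 [-0.57  2.27]
0.06 0 [-0.36  1.97]
t19.72 pos [0.6493 0.0522 0.2137] F [-0.5  0.2  0.4] open 0.0083 grip 39.0
shift mm now-axes [0.3 0.5 0. ] goal-axes [0.3 0.5 0. ] turn [0.005 0.    0.001]
```

```bash
python3 -m crank '[[0,-4,-1.1,0.005,0,0,-1],[0,-4,-1.1,0,0,0,-1],[0,-4,-1.1,0,0,0,-1],[0,-4,-1.1,0,0,0,-1],[0,-4,-1.1,0,0,0,-1],[0,-4.1,-0.6,0,0,0,-1],[0,-4.1,-0.6,0,0,0,-1],[0,-4.1,-0.6,0,0,0,-1],[0,-4.1,-0.6,0,0,0,-1],[0,-4.2,-0.6,0,0,0,-1]]' 50
python3 -c "
from h import *
go(*box(.065+B(1.5)[0]/1e3,0),.2137-(B(1.5)-B(1.75))[1]/1e3,-5.25)"
```

```text
t: 20.55
tool_pos: [0.6091, 0.056, 0.2231]
tool_rot: [2.319, 2.117, 0.002]
contact_force: [1.6, -0.2, 3.8]
opening: 0.0082
grip_force: 49.3
t20.55 pos [0.6091 0.056  0.2231] F [ 1.6 -0.2  3.8] open 0.0082 grip 49.3
shift mm now-axes [0.3 0.1 1. ] goal-axes [0.3 0.1 1. ] turn [ 0.002 -0.     0.001]
```

```bash
python3 -m crank '[[0,-4.2,0.1,0.002,0,0,-1],[0,-4.2,0.1,0,0,0,-1],[0,-4.2,0.1,0,0,0,-1],[0,-4.2,0.1,0,0,0,-1],[0,-4.2,0.1,0,0,0,-1],[0,-4.1,0.6,0,0,0,-1],[0,-4.1,0.5,0,0,0,-1],[0,-4.1,0.5,0,0,0,-1],[0,-4.1,0.5,0,0,0,-1],[0,-4.2,0.5,0,0,0,-1]]' 50
python3 -c "
from h import *
go(*box(.065+B(1.25)[0]/1e3,0),.2137-(B(1.25)-B(1.75))[1]/1e3,-5.25)"
```

```text
t: 21.38
tool_pos: [0.5673, 0.0598, 0.2202]
tool_rot: [-2.319, -2.117, 0.001]
contact_force: [0.4, 0.1, 7.6]
opening: 0.0079
grip_force: 52.6
t21.38 pos [0.5673 0.0598 0.2202] F [0.4 0.1 7.6] open 0.0079 grip 52.6
shift mm now-axes [ 0.2  0.5 -0.1] goal-axes [ 0.2  0.5 -0.1] turn [-0.001 -0.     0.001]
```

```bash
python3 -m crank '[[0,-4.1,0.8,0,0,0,-1],[0,-4.1,0.8,0,0,0,-1],[0,-4.1,0.8,0,0,0,-1],[0,-4.1,0.8,0,0,0,-1],[0,-4.1,0.9,0,0,0,-1],[0,-3.9,1.3,0,0,0,-1],[0,-3.9,1.3,0,0,0,-1],[0,-3.9,1.4,0,0,0,-1],[0,-3.9,1.4,0,0,0,-1],[0,-3.9,1.4,0,0,0,-1]]' 50
python3 -c "
from h import *
go(*box(.065+B(1.)[0]/1e3,0),.2137-(B(1.)-B(1.75))[1]/1e3,-5.25)"
```

```text
t: 22.22
tool_pos: [0.5271, 0.0635, 0.2073]
tool_rot: [-2.318, -2.117, 0.003]
contact_force: [-6.5, 1.8, 7.4]
opening: 0.0077
grip_force: 53.5
t22.22 pos [0.5271 0.0635 0.2073] F [-6.5  1.8  7.4] open 0.0077 grip 53.5
shift mm now-axes [ 0.2  1.1 -0.9] goal-axes [ 0.2  1.1 -0.9] turn [-0.003 -0.     0.001]
```

```bash
python3 -m crank '[[0,-3.8,1.7,0,0,0,-1],[0,-3.8,1.7,0,0,0,-1],[0,-3.8,1.7,0,0,0,-1],[0,-3.8,1.7,0,0,0,-1],[0,-3.8,1.8,0,0,0,-1],[0,-3.6,2.2,0,0,0,-1],[0,-3.6,2.2,0,0,0,-1],[0,-3.6,2.2,0,0,0,-1],[0,-3.5,2.2,0,0,0,-1],[0,-3.5,2.2,0,0,0,-1]]' 50
python3 -c "
from h import *
go(*box(.065+B(.75)[0]/1e3,0),.2137-(B(.75)-B(1.75))[1]/1e3,-5.25)"
```

```text
t: 23.05
tool_pos: [0.491, 0.0668, 0.1866]
tool_rot: [-2.319, -2.117, 0.0]
contact_force: [11.2, 2.3, -11.4]
opening: 0.0077
grip_force: 49.8
t23.05 pos [0.491  0.0668 0.1866] F [ 11.2   2.3 -11.4] open 0.0077 grip 49.8
shift mm now-axes [0.3 1.8 0. ] goal-axes [0.3 1.8 0. ] turn [-0.001 -0.001  0.001]
```

```bash
python3 -m crank '[[0,-2.9,2.9,0,0,0,-1],[0,-2.9,2.9,0,0,0,-1],[0,-3,2.9,0,0,0,-1],[0,-3,2.9,0,0,0,-1],[0,-3,2.9,0,0,0,-1],[0,-2.7,3.2,0,0,0,-1],[0,-2.7,3.2,0,0,0,-1],[0,-2.7,3.2,0,0,0,-1],[0,-2.7,3.2,0,0,0,-1],[0,-2.7,3.2,0,0,0,-1]]' 50
python3 -c "
from h import *
go(*box(.065+B(.5)[0]/1e3,0),.2137-(B(.5)-B(1.75))[1]/1e3,-5.25)"
```

```text
t: 23.88
tool_pos: [0.4626, 0.0695, 0.1583]
tool_rot: [-2.319, -2.117, 0.001]
contact_force: [3.9, 3.3, -2.6]
opening: 0.008
grip_force: 49.4
t23.88 pos [0.4626 0.0695 0.1583] F [ 3.9  3.3 -2.6] open 0.0080 grip 49.4
shift mm now-axes [0.2 1.1 1.4] goal-axes [0.2 1.1 1.4] turn [-0.002 -0.001  0.001]
```

```bash
python3 -m crank '[[0,-1.8,2.8,0,0,0,-1],[0,-1.8,2.8,0,0,0,-1],[0,-1.8,2.8,0,0,0,-1],[0,-1.8,2.8,0,0,0,-1],[0,-1.8,2.8,0,0,0,-1],[0,-1.5,3,0,0,0,-1],[0,-1.5,3,0,0,0,-1],[0,-1.5,3,0,0,0,-1],[0,-1.5,3,0,0,0,-1],[0,-1.5,3,0,0,0,-1]]' 50
python3 -c "
from h import *
go(*box(.065+B(.3)[0]/1e3,0),.2137-(B(.3)-B(1.75))[1]/1e3,-5.25)"
```

```text
t: 24.72
tool_pos: [0.4452, 0.071, 0.1287]
tool_rot: [-2.317, -2.116, 0.004]
contact_force: [-2.7, 4.5, 1.1]
opening: 0.0078
grip_force: 50.8
t24.72 pos [0.4452 0.071  0.1287] F [-2.7  4.5  1.1] open 0.0078 grip 50.8
shift mm now-axes [0.3 1.2 0.3] goal-axes [0.3 1.2 0.3] turn [-0.004 -0.     0.001]
```

```bash
python3 -m crank '[[0,-1.2,2.8,0,0,0,-1],[0,-1.2,2.8,0,0,0,-1],[0,-1.2,2.8,0,0,0,-1],[0,-1.2,2.8,0,0,0,-1],[0,-1.2,2.8,0,0,0,-1],[0,-0.8,2.5,0,0,0,-1],[0,-0.8,2.5,0,0,0,-1],[0,-0.8,2.5,0,0,0,-1],[0,-0.8,2.5,0,0,0,-1],[0,-0.8,2.5,0,0,0,-1]]' 50
python3 -m crank '[[0,-0.5,1.5,0,0,0,-1],[0,-0.4,1.2,0,0,0,-1],[0,-0.3,1.1,0,0,0,-1],[0,-0.3,1.1,0,0,0,-1],[0,-0.3,1.1,0,0,0,-1],[0,-0.3,1.1,0,0,0,-1],[0,-0.2,1.1,0,0,0,-1],[0,-0.2,1.1,0,0,0,-1],[0,-0.2,1.1,0,0,0,-1],[0,-0.2,1.1,0,0,0,-1]]' 50
python3 -c "
from h import *
go(*box(.065+B(.0)[0]/1e3,0),.2137-(B(.0)-B(1.75))[1]/1e3,-5.25)"
```

```text
t: 25.55
tool_pos: [0.4354, 0.0719, 0.1021]
tool_rot: [-2.318, -2.116, 0.004]
contact_force: [-1.5, 5.7, 0.0]
opening: 0.0079
grip_force: 51.7
t: 26.38
tool_pos: [0.4326, 0.0722, 0.0908]
tool_rot: [-2.318, -2.116, 0.003]
contact_force: [-0.6, 4.8, -0.5]
opening: 0.0081
grip_force: 52.2
t26.38 pos [0.4326 0.0722 0.0908] F [-0.6  4.8 -0.5] open 0.0081 grip 52.2
shift mm now-axes [ 0.3 -0.9 10. ] goal-axes [ 0.3 -1.  10. ] turn [-0.004 -0.     0.001]
```

```bash
python3 -m crank '[[0,-0.2,0.8,0,0,0,-1],[0,-0.1,0.8,0,0,0,-1],[0,-0.1,0.8,0,0,0,-1],[0,-0.1,0.8,0,0,0,-1],[0,-0.1,0.8,0,0,0,-1],[0,-0.1,0.8,0,0,0,-1],[0,-0.1,0.8,0,0,0,-1],[0,-0.1,0.7,0,0,0,-1],[0,-0.1,0.7,0,0,0,-1],[0,-0.1,0.5,0,0,0,-1]]' 50
python3 -m crank '[[0,0,0.5,0,0,0,-1],[0,0,0.5,0,0,0,-1],[0,0,0.5,0,0,0,-1],[0,0,0.5,0,0,0,-1],[0,0,0.5,0,0,0,-1],[0,0,0.5,0,0,0,-1],[0,0,0,0,0,0,-1],[0,0,0,0,0,0,-1],[0,0,0,0,0,0,-1],[0,0,0,0,0,0,-1]]' 50
```

```text
t: 27.22
tool_pos: [0.4312, 0.0723, 0.0831]
tool_rot: [-2.318, -2.116, 0.004]
contact_force: [-2.9, 5.3, 1.1]
opening: 0.0076
grip_force: 52.3
t: 28.05
tool_pos: [0.4308, 0.0723, 0.0801]
tool_rot: [-2.317, -2.115, 0.006]
contact_force: [-4.0, 5.6, 1.2]
opening: 0.0077
grip_force: 52.4
```

```bash
python3 -m crank '[[0,0,0.4,0,0,0,-1],[0,0,0.4,0,0,0,-1],[0,0,0.4,0,0,0,-1],[0,0,0.4,0,0,0,-1],[0,0,0.4,0,0,0,-1],[0,0,0.4,0,0,0,-1],[0,0,0.4,0,0,0,-1],[0,0,0.4,0,0,0,-1],[0,0,0,0,0,0,-1],[0,0,0,0,0,0,-1]]' 50
```

```text
t: 28.88
tool_pos: [0.4304, 0.0724, 0.078]
tool_rot: [-2.316, -2.115, 0.008]
contact_force: [-8.6, 5.5, 9.4]
opening: 0.0079
grip_force: 53.7
```

```bash
python3 -m crank '[[0,0.2,0.4,0,0,0,-1],[0,0.2,0.4,0,0,0,-1],[0,0.2,0.4,0,0,0,-1],[0,0.2,0.4,0,0,0,-1],[0,0.2,0.4,0,0,0,-1],[0,0,0,0,0,0,-1],[0,0,0,0,0,0,-1],[0,0,0,0,0,0,-1],[0,0,0,0,0,0,-1],[0,0,0,0,0,0,-1]]' 50
python3 -c "
from h import *
go(*box(.065+B(.0)[0]/1e3,0),.2137-(B(.0)-B(1.75))[1]/1e3,-5.25)"
```

```text
t: 29.72
tool_pos: [0.4302, 0.0724, 0.0767]
tool_rot: [-2.314, -2.113, 0.012]
contact_force: [-15.6, 6.0, 16.3]
opening: 0.0082
grip_force: 54.5
t29.72 pos [0.4302 0.0724 0.0767] F [-15.6   6.   16.3] open 0.0082 grip 54.5
shift mm now-axes [ 0.3  1.5 -4.1] goal-axes [ 0.3  1.5 -4.1] turn [-0.011  0.     0.001]
```

```bash
python3 -m crank '[[0,-0.5,0,0,0,0,-1],[0,-0.5,0,0,0,0,-1],[0,-0.5,0,0,0,0,-1],[0,-0.5,0,0,0,0,-1],[0,-0.5,0,0,0,0,-1],[0,-0.5,0,0,0,0,-1],[0,0,0,0,0,0,-1],[0,0,0,0,0,0,-1],[0,0,0,0,0,0,-1],[0,0,0,0,0,0,-1]]' 50
python3 -m crank '[[0,0,0.4,0,0,0,-1],[0,0,0.4,0,0,0,-1],[0,0,0.4,0,0,0,-1],[0,0,0.4,0,0,0,-1],[0,0,0.4,0,0,0,-1],[0,0,0,0,0,0,-1],[0,0,0,0,0,0,-1],[0,0,0,0,0,0,-1],[0,0,0,0,0,0,-1],[0,0,0,0,0,0,-1]]' 50
```

```text
t: 30.55
tool_pos: [0.4305, 0.0724, 0.0776]
tool_rot: [-2.319, -2.117, 0.002]
contact_force: [-6.2, 4.8, 10.9]
opening: 0.0078
grip_force: 53.9
t: 31.38
tool_pos: [0.4303, 0.0724, 0.0764]
tool_rot: [-2.318, -2.117, 0.003]
contact_force: [-8.7, 4.7, 16.4]
opening: 0.0076
grip_force: 54.5
```

```bash
python3 -m crank '[[0,-0.5,-0.5,0,0,0,-1],[0,-0.5,-0.5,0,0,0,-1],[0,0,-0.5,0,0,0,-1],[0,0,0,0,0,0,-1],[0,0,0,0,0,0,-0.75],[0,0,0,0,0,0,-0.7],[0,0,0,0,0,0,-0.6],[0,0,0,0,0,0,-0.4],[0,0,0,0,0,0,-0.2],[0,0,0,0,0,0,0]]' 30
python3 - <<'E'
from h import *
from station import get_image
import cv2
for n in("side","top"): cv2.imwrite(f"pics/{n}_r.png",get_image(n)[:,:,::-1])
go(*box(.065+B(.0)[0]/1e3,0),.2137-(B(.0)-B(1.75))[1]/1e3,-5.25)
E
python3 -m crank '[[0,0,0,0,0,0,0.2],[0,0,-5,0,0,0,0.2],[0,0,-10,0,0,0,0.2],[0,0,-15,0,0,0,0.2],[0,0,-20,0,0,0,0.2],[0,0,-30,0,0,0,0.2],[0,0,-30,0,0,0,0.2],[0,0,-30,0,0,0,0.2],[0,0,-10,0,0,0,0.2],[0,0,0,0,0,0,0.2]]'
```

```text
t: 32.22
tool_pos: [0.4288, 0.0721, 0.0747]
tool_rot: [-2.319, -2.117, 0.004]
contact_force: [-0.1, 0.2, 0.7]
opening: 0.0424
grip_force: 0.0
t32.32 pos [0.429  0.0722 0.0749] F [ 0.   1.  -0.5] open 0.0426 grip 0.0
shift mm now-axes [ 0.6  2.6 -5.9] goal-axes [ 0.6  2.6 -5.9] turn [-0.002  0.     0.001]
t: 33.15
tool_pos: [0.4316, 0.0723, 0.23]
tool_rot: [2.317, 2.115, 0.007]
contact_force: [-0.0, 0.1, -0.7]
opening: 0.0513
grip_force: 0.0
```

Run:
```python
from h import *
from station import get_image
import cv2
g=cv2.cvtColor(get_image("side"),cv2.COLOR_RGB2GRAY);cv2.imwrite("pics/side_f.png",g)
old=cv2.cvtColor(cv2.imread("pics/side_r.png"),cv2.COLOR_BGR2GRAY)
for ly in(-.045,-.03,.0):
    x,y=box(-.1,ly);u,v=proj("side",[x,y,.115])[0];r,c=int(round(v)),int(round(u))
    print(ly,u.round(1),v.round(1),"col",g[r-7:r+8,c],"row",g[r,c-9:c+10],"dz1cm",(proj("side",[x,y,.125])[0]-[u,v]).round(1))
x,y=box(-.065,-.075);u,v=proj("side",[x,y,.09])[0];c=int(u)+15;r=int(round(v))
print("rim",v,g[r-8:r+8,c].tolist(),old[r-8:r+8,c].tolist())
t=get_image("top");w=get_image("wrist")
for n,im in(("top",t),("wrist",w)):
    i=im.astype(int);m=(i[...,2]>i[...,0]+50);print(n,np.argwhere(m).mean(0) if m.any() else None,m.sum())
```

```text
-0.045 221.5 178.6 col [ 76  73  63  58  61  63  62  67  86 119 138 145 145 144 143] row [147 145 146 148 147 147 146 134  90  67  61  63  66  70  86 110 124 139
 144] dz1cm [-0.2 -4. ]
-0.03 221.7 175.3 col [ 75  78  74  76  72  68  59  63  64  62  64  61  64  87 126] row [165 163 164 164 161 163 144  80  58  63  75 118 163 163 163 162 163 163
 165] dz1cm [-0.2 -4. ]
0.0 222.2 168.9 col [72 75 70 73 75 77 75 78 74 76 72 68 59 63 64] row [166 165 164 159 144 134 101  80  75  78  72  66  73  74  75  72  81 119
 162] dz1cm [-0.2 -3.9]
rim 195.14673380513355 [87, 87, 87, 86, 90, 112, 119, 97, 81, 80, 74, 71, 69, 70, 71, 69] [139, 138, 140, 140, 139, 138, 125, 99, 83, 82, 73, 70, 72, 75, 73, 71]
top [100. 273.] 3
wrist None 0
```

Run:
```python
from h import *
import cv2
G=[cv2.cvtColor(cv2.imread(f"pics/{n}.png"),cv2.COLOR_BGR2GRAY).astype(float) for n in("side0","side_r","side_f")]
for lx in np.arange(-.06,.05,.01):
    x,y=box(lx,-.075);u,v=proj("side",[x,y,.09])[0];c=int(round(u));r=int(round(v));o=[]
    for g in G:
        p=g[r-9:r+7,c-1:c+2].mean(1);d=p[:-1]-p[1:];k=int(d.argmax());s=slice(max(k-2,0),k+3);w=d[s].clip(0);o.append(((np.arange(15)[s]+.5)*w).sum()/w.sum()+r-9-v)
    print(round(lx,2),np.round(o,2))
```

```text
-0.06 [1.23 1.37 1.12]
-0.05 [1.04 1.42 1.93]
-0.04 [ 1.12 -1.07 -0.63]
-0.03 [ 1.08 -1.15 -0.45]
-0.02 [ 1.18 -1.11 -0.4 ]
-0.01 [ 0.99 -1.37 -1.29]
0.0 [ 0.83 -1.18 -1.15]
0.01 [ 0.87 -1.13 -1.17]
0.02 [ 0.86 -1.13 -1.17]
0.03 [ 0.86 -1.07 -1.  ]
0.04 [ 0.85 -0.82 -0.85]
```

The flap edge runs parallel to the rim and hasn't moved since I let go, so it is shut.

```bash
python3 -c "
from station import ctrl
print(ctrl.finish_job())"
```

```text
the job is handed in; nothing more can be done
None
```

The battery is in the box, the flap was eased down under the gripper's hold until shut and stayed shut after release, and the job is handed in at about 33 s; the first grasp tipped the battery over, so I gripped it across its 26 mm side instead of the 18 mm.

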